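# Square a flat-edged stand base up to the stop bar

## Robot

A 6-joint arm with a two-finger parallel gripper is mounted at the origin on the work surface. World frame = base frame: x ahead of the robot, y to its left, z up, the work surface at z = 0. Lengths are in m, angles in rad, forces in N, time in s.
With the tool pointing down it reaches from about 0.35 to 0.975 m from the base axis. Payload 7.1 kg.
Tool frame: the origin (TCP) lies midway between the tips of the shut fingers; the grasp point (between the pads) lies behind it (arm.pinch_z is the z of the grasp point in the tool frame, in m); z points along the fingers, y is the direction in which the jaws open and shut (so a half turn about z gives the same grasp; the last joint's range is limited). The gripper opens to 88 mm and grips with 3 to 60 N. Pads are 20 mm wide; open, the fingers measure 115 mm over their backs; the gripper's body (75 mm by 178 mm) begins 61 mm behind the grasp point.
Start: joints at [-1.171, 0.423, 1.63, -0, 1.089, -0.019], TCP at [0.254, -0.571, 0.223] pointing down, gripper open.
Joint ranges: [-3, 3], [-0.9, 2.11], [0.09, 2.58], [-1.31, 4.45], [0.11, 2.69], [-2.54, 2.54]. Speed limits (rad/s): [2.39, 2.39, 3.01, 3.14, 3.14, 3.14].

## Interface

Orientations are given as [roll, pitch, yaw] about the fixed x, y, z axes, in that order (R = Rz(yaw) Ry(pitch) Rx(roll)).
In Python, from workcell import telemetry, cams, arm gives the robot as it stands.
- The arm moves only by the tool carry_out, never from a script. Its argument "deltas" is a list of rows, each an object of numbers: "dx", "dy", "dz": the shift along the tool's x, y, z scaled (see below); "rx", "ry", "rz": the turn, a rotation vector about the tool's x, y, z scaled (see below); "claw": the opening, from 0 (shut) to 1 (fully open). In form: [{"dx": .., "dy": .., "dz": .., "rx": .., "ry": .., "rz": .., "claw": ..}, ...]. A call has 1 to 12 rows; each row is the pose to reach, as a shift and turn from the pose commanded when the call began, along the tool's axes at that moment; what a row does not reach only later rows make up. The controller multiplies each number of a shift by 0.4 m and each number of a turn by 90 degrees. A row lasts 1/12 s, in which the tool goes at most 41.7 mm and 7.16 degrees, less where a joint would pass 70% of its speed; a pose out of reach is approached as far as the arm can. A call with a number of a shift or a turn outside -1 to 1 is refused whole. A call with a gripper value outside its range is refused whole. The fingers move at their own pace and stop on an object; the grip force is fixed at half the most. Time passes only in rows, so rows that repeat a pose let the fingers close. It gives the time, the measured TCP pose, the force and the opening at its end, in the units of the state.
- telemetry.sense(): the state, without advancing time (a new reading comes with each control period).
- cams.get_image(name): name is "side" or "top"; returns the picture (420x560x3 uint8, red, green, blue); there is no depth.
- cams.camera_model(name): a dict with "camera_matrix" (3x3 intrinsics, pixels), "rvec" (rotation vector, rad) and "tvec" (3), from world to camera coordinates, as OpenCV has them. Camera axes: x right, y down, z forward; pixel columns grow to the right and rows downward; lengths in m; the calibration is good to about 2 mm. A picture is of the moment at which its call begins. camera_model takes no time and is no camera call.
- arm.job_done(): hands the job in, once; it reports no verdict.
Trained networks look in the newest picture that a camera, given by its name, has taken for a name from the list of things; names that differ only in an ending like _2 or _b are one class to them, and where a whole thing is asked for, a point or a joint stands for the part that bears it (a point fixed in the world has none). Each returns a list of dicts, best first, with "conf" (0 to 1); they miss things now and then, are a little off and sometimes report something else, mostly with a low value. They report only what shows in the picture. A call takes as long as a camera call. They do not tell look-alikes from the thing itself.
- cams.masks_of(thing, camera): "region" (420x560 bool, what is visible of it) and "bbox" ([centre column, centre row, width, height] in pixels, round what is visible of it).
The state is a dict: "t": time; "joint_positions": joint angles; "qd": joint speeds; "joint_torque": joint torques, N m; "ee_pos": TCP position; "tcp_rot": TCP orientation; "wrist_force": force on the tool from outside, world axes, zero at the start; "torque": the same for the moment, N m; "opening": opening from 0.0 (shut) to 1.0 (fully open).
Only numpy, scipy, OpenCV 4.12 (cv2) and the standard library are available. Lean on these libraries where they do the work, as an engineer would, in place of code of your own. Each camera call takes 0.05 s, during which the arm holds its last target. There are 200 camera calls.

## Task

The round wooden stand base with one flat edge lies askew on the carving board. A fingertip against its upright peg is enough to move it: turn and slide it until its flat edge lies flush along the dark stop bar, keeping it down on the board; leave the other, fully round base beside the board where it is.

Things in the scene. Friction and masses are not known exactly. Their poses are not given: they have to be found in the camera images.
- base: Stand for a carved bird: loose light-wood disc, diameter 120 mm, 18 mm thick, about 0.1 kg, on the board; slides at about 1 N. One straight edge (the flat), 85 mm long, 42.4 mm from the centre. Origin: centre of the circle, underside; x points square to the flat, z up. Starts with its flat turned 29 to 66 degrees anticlockwise from facing the bar. Pushed by its peg, it swings to let the peg lead.
- base_flat (a point): Middle of the base's flat edge, 9 mm above the disc's underside; axes as the base's. The axis of the base's upright round peg (14 mm in diameter, standing 32 mm above the disc's top) is 14.4 mm behind this point, 28 mm from the disc's centre. With the flat home on the bar, the disc's centre is 42.4 mm and the peg's axis 14.4 mm from the bar's face. A fingertip fits behind the peg over the disc.
- stop_face (a point): Middle of the face of the stop bar that looks to the base, 10 mm above the board's top; x points into the bar (away from the base), y along it, z up. The bar: dark wood, 360 mm long, 30 wide, 20 high, fixed along the far edge of the carving board: brown wood, 260 (along x) by 360 mm, top 14 mm above the table, immovable. A pencil 7 mm thick lies near its left (+y) end.
- spare_base: Bystander to be left alone: a smaller fully round base of the same light wood, no flat, 100 mm in diameter, 18 mm thick, with a like peg at its centre, loose on the table to the left or right of the board. Origin: centre of its underside.
Things that resemble listed ones, but are neither listed nor needed, are in the scene too. What is shaped like the base but blue or grey is not meant.

How it is judged:
At the end, for the whole second after the job is handed in: The middle of the base's flat is within 12 mm of the stop bar's face and within 150 mm of the bar's middle along it, the flat is parallel to the bar within 12 degrees, the base lies at rest on the board (height within 10 mm), and the spare base is within 30 mm of where it started (x of base_flat in the frame of stop_face between -0.012 and 0.012 m and y of base_flat in the frame of stop_face between -0.15 and 0.15 m and z of base_flat in the frame of stop_face between -0.01 and 0.01 m and angle between the x axis of base and the x axis of stop_face, either way round below 0.21 rad and linear speed of base below 0.01 m/s and distance of spare_base from where it was at the start of the episode below 0.03 m); the robot touches nothing.
It fails at once if the base is tipped by more than 20 degrees: it must stay lying on the board (angle between base's own z axis and vertical above 0.35 rad).
It fails at once if the base is lifted more than 20 mm off the board (height (world z) of base above 0.034 m).
It fails at once if the spare round base is shoved more than 30 mm from its place (distance of spare_base from where it was at the start of the episode above 0.03 m).
It also fails if it takes over 29 s, if anything falls off the work surface, if the arm or the gripper's body presses on something with over 40 N, if the wrist force passes 120 N, or if a joint passes its speed limit or range.

## Working session

There is one attempt and no reset: what is moved stays moved. The work goes in short steps, Python scripts to look and compute and a tool call to move; the robot and the scene stay as the last step left them, time stands still between calls to the robot, and variables do not carry over. Pictures are saved under pics/ and viewed, on a budget of 10 in all, crops included, one or two more only if the job needs it, and the job is handed in when it is done.

Besides the shell and the picture viewer there is one more tool, called after "Emit:" by a JSON object that holds its "op" and its "data". carry_out: Moves the arm, as the interface text tells. Its arguments: {"type":"object","properties":{"deltas":{"type":"array"}},"required":["deltas"]}

```bash
mkdir -p pics
cat > h.py <<'E'
import numpy as np, cv2
from workcell import telemetry, cams, arm
def model(n):
    m=cams.camera_model(n); return np.array(m["camera_matrix"],float),cv2.Rodrigues(np.array(m["rvec"],float))[0],np.array(m["tvec"],float).ravel()
def ray(n,uv,z):
    K,R,t=model(n); uv=np.atleast_2d(np.array(uv,float))
    d=(np.linalg.inv(K)@np.c_[uv,np.ones(len(uv))].T).T@R; c=-R.T@t
    return c+d*((z-c[2])/d[:,2])[:,None]
def proj(n,p):
    K,R,t=model(n); q=(R@np.atleast_2d(p).T).T+t; q=q@K.T; return q[:,:2]/q[:,2:]
E
python3 - <<'E'
from h import *
ims=[]
for n in("top","side"):
    im=cams.get_image(n); cv2.imwrite(f"pics/{n}0.png",im[:,:,::-1])
    K,R,t=model(n); print(n,-R.T@t,K[0,0])
    for th in("base","spare_base","stop_face","base_flat"):
        try:
            for r in cams.masks_of(th,n): print(n,th,round(r["conf"],2),np.round(r["bbox"]),ray(n,[r["bbox"][:2]],.032).round(3))
        except Exception as e: print(th,e)
print(telemetry.sense())
E
```

```text
top [ 0.36230209 -0.02856436  1.08752448] 453.67799874191957
top base 0.98 [205. 287.  52.  54.] [[0.323 0.161 0.032]]
top base 0.95 [256. 160.  48.  48.] [[0.622 0.051 0.032]]
top base 0.73 [107. 238.  55.  47.] [[0.434 0.395 0.032]]
top base 0.57 [276. 266.  50.  42.] [[0.373 0.    0.032]]
top spare_base 0.56 [444. 188.  41.  46.] [[ 0.558 -0.395  0.032]]
top stop_face 0.83 [260. 166. 156. 120.] [[0.608 0.04  0.032]]
top base_flat 0.95 [254. 161.  46.  53.] [[0.621 0.054 0.032]]
top base_flat 0.88 [276. 264.  50.  45.] [[0.378 0.001 0.032]]
top base_flat 0.62 [207. 288.  50.  49.] [[0.322 0.158 0.032]]
side [0.31278561 0.72049562 0.8772655 ] 422.4585980848531
side base 0.88 [269. 378.  61.  58.] [[0.429 0.42  0.032]]
side base 0.71 [345. 297.  49.  48.] [[0.321 0.193 0.032]]
side base 0.7 [341. 240.  40.  39.] [[0.365 0.03  0.032]]
side base 0.56 [242. 225.  43.  38.] [[0.624 0.059 0.032]]
side spare_base 0.86 [310. 136.  30.  29.] [[ 0.548 -0.36   0.032]]
side stop_face 0.94 [243. 234. 147. 132.] [[0.612 0.087 0.032]]
side base_flat 0.76 [341. 238.  44.  41.] [[0.367 0.026 0.032]]
[... 155 characters left out ...]
297.  54.  42.] [[0.32  0.192 0.032]]
{'t': 0.5, 'joint_positions': array([-1.17102669e+00,  4.23133026e-01,  1.62991984e+00, -7.82123364e-07,
        1.08860615e+00, -1.90156668e-02]), 'qd': array([-0.0025254 , -0.00068701, -0.00109175,  0.00041907, -0.00158769,
        0.00119907]), 'joint_torque': array([ 8.35428709e-04, -5.44142497e+01, -2.73816025e+01,  6.44650147e-02,
        1.77204766e-02, -3.84667419e-05]), 'ee_pos': array([ 0.25415839, -0.5709529 ,  0.22264661]), 'tcp_rot': array([-3.14152629e+00, -5.69063475e-07,  4.18785669e-01]), 'wrist_force': array([-0.32147918,  0.31212499,  0.08567477]), 'torque': array([ 0.07014477,  0.01035801, -0.02897172]), 'opening': 0.9977784921765586}
```

View pics/top0.png

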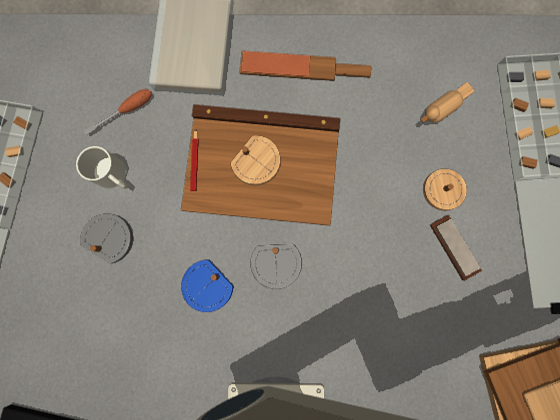

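View pics/side0.png

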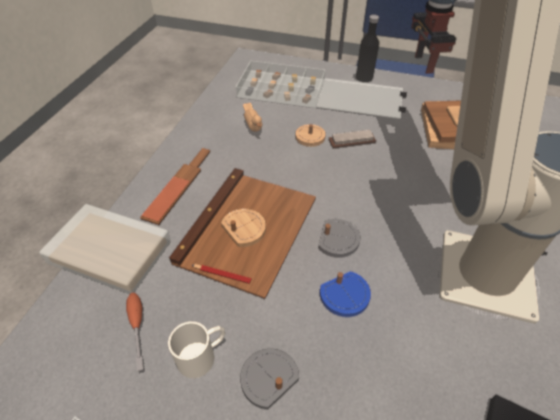

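The top view shows four flat-edged discs: light wood on the board (256,160), blue (207,286), grey (276,265) and grey (106,238). Only (256,160) is light wood and on the board, so that is the base. The spare is at (445,189), to the right of the board. The bar runs from (193,110) to (340,124). I'll confirm this in an enlarged crop and measure.

Run:
```python
from h import *
im=cv2.imread("pics/top0.png")
c=im[95:235,175:350]; cv2.imwrite("pics/crop1.png",cv2.resize(c,None,fx=4,fy=4,interpolation=cv2.INTER_CUBIC))
r=[m for m in cams.masks_of("base","top") if abs(m["bbox"][0]-256)<10 and abs(m["bbox"][1]-160)<10][0]
cnt=max(cv2.findContours(r["region"].astype(np.uint8),0,1)[0],key=len)[:,0]
p=ray("top",cnt,.032)[:,:2]
from scipy.optimize import least_squares
def f(q):
    # disc with flat: signed dist
    d=p-q[:2]; n=np.array([np.cos(q[2]),np.sin(q[2])])
    return np.maximum(np.hypot(*d.T)-.06,d@n-.0424)
best=min((least_squares(f,[*p.mean(0),a],loss="soft_l1",f_scale=.002) for a in np.linspace(-3,3,13)),key=lambda s:s.cost)
print("base",best.x.round(4),np.abs(best.fun).mean())
q=best.x; print("peg px", proj("top",[[*(q[:2]+.028*np.array([np.cos(q[2]),np.sin(q[2])])),.064]]))
r=[m for m in cams.masks_of("stop_face","top")][0]["region"]
print("stopmask n",r.sum())
g=im.astype(int).sum(2)
# dark bar: columns, first/last dark row
pts=[]
for u in range(205,332,6):
    col=g[100:135,u]; k=np.where(col<190)[0]; pts.append((u,100+k.min(),100+k.max(),len(k)) if len(k) else (u,))
print(pts)
```

```text
base [0.6235 0.0532 0.9371] 0.0017459176323498683
peg px [[244.37109361 149.36342115]]
stopmask n 13510
[(205, np.int64(106), np.int64(118), 12), (211, np.int64(107), np.int64(119), 13), (217, np.int64(107), np.int64(120), 13), (223, np.int64(108), np.int64(120), 13), (229, np.int64(108), np.int64(121), 14), (235, np.int64(109), np.int64(121), 13), (241, np.int64(110), np.int64(122), 13), (247, np.int64(110), np.int64(122), 13), (253, np.int64(111), np.int64(123), 13), (259, np.int64(111), np.int64(123), 13), (265, np.int64(112), np.int64(124), 8), (271, np.int64(112), np.int64(125), 14), (277, np.int64(113), np.int64(125), 13), (283, np.int64(113), np.int64(126), 14), (289, np.int64(114), np.int64(126), 13), (295, np.int64(115), np.int64(127), 13), (301, np.int64(115), np.int64(127), 12), (307, np.int64(116), np.int64(128), 13), (313, np.int64(116), np.int64(129), 14), (319, np.int64(117), np.int64(129), 13), (325, np.int64(117), np.int64(130), 11), (331, np.int64(118), np.int64(130), 13)]
```

View pics/crop1.png

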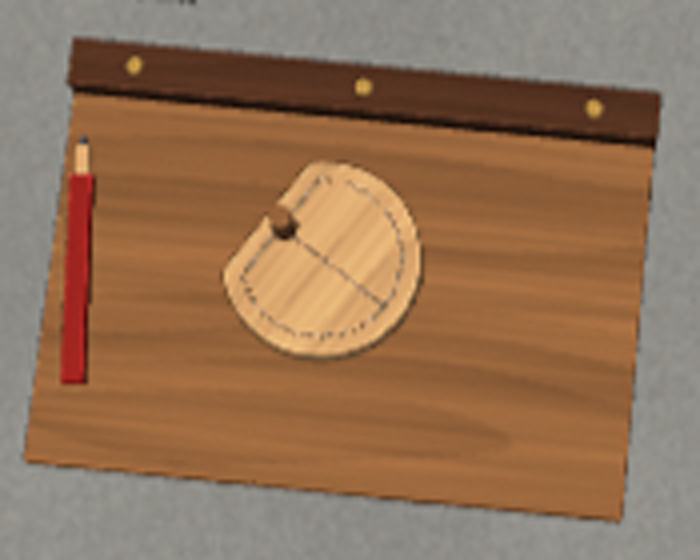

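The crop confirms it: a light-wood D-shaped disc on the board, peg near (246,150), flat facing up-left and the bar above. Next I'll measure the bar line and work out the move.

```bash
cat > meas.py <<'E'
from h import *
from scipy.optimize import least_squares
def bar(im):
    g=im.astype(int).sum(2); b=[];a=[]
    for u in range(205,332,3):
        k=np.where(g[100:135,u]<190)[0]
        if len(k): b.append((u,100+k.max()+.5)); a.append((u,100+k.min()-.5))
    def line(P):
        P=P[:,:2]; A=np.polyfit(P[:,1],P[:,0],1); return A
    return line(ray("top",b,.014)),line(ray("top",a,.034))
def base(im,c=(256,160)):
    hsv=cv2.cvtColor(im,cv2.COLOR_BGR2HSV); m=((hsv[...,2]>175)&(hsv[...,1]>60)&(hsv[...,1]<170)).astype(np.uint8)
    m=cv2.morphologyEx(m,cv2.MORPH_CLOSE,np.ones((9,9)))
    n,l,s,ce=cv2.connectedComponentsWithStats(m); i=1+np.argmin(np.hypot(*(ce[1:]-c).T)+1000*(s[1:,4]<800))
    cnt=max(cv2.findContours((l==i).astype(np.uint8),0,1)[0],key=len)[:,0]
    p=ray("top",cnt,.032)[:,:2]
    def f(q):
        d=p-q[:2]; return np.maximum(np.hypot(*d.T)-.0595,d@[np.cos(q[2]),np.sin(q[2])]-.042)
    b=min((least_squares(f,[*p.mean(0),a],loss="soft_l1",f_scale=.002) for a in np.linspace(-3,3,13)),key=lambda s:s.cost)
    return b.x,np.abs(b.fun).mean(),s[i,4]
E
python3 - <<'E'
from meas import *
im=cv2.imread("pics/top0.png")
A,B=bar(im); print(A,B,"angle",-np.degrees(np.arctan(A[0])),"width",(np.polyval(B,.03)-np.polyval(A,.03))*np.cos(np.arctan(A[0])))
q,e,n=base(im); print(q,np.degrees(q[2]),e,n)
print("peg from fit",q[:2]+.028*np.array([np.cos(q[2]),np.sin(q[2])]))
print("peg base from px",ray("top",[[245.8,151.5]],.036),"top",ray("top",[[245,148.5]],.064))
print(ray("top",[(193.5,118.5),(338.7,131)],.014),arm.pinch_z)
E
```

```text
[0.09220014 0.7139825 ] [0.09278239 0.74078181] angle -5.267785425981637 width 0.02670351328733748
[0.62528543 0.05341034 0.91320284] 52.32266859397653 0.0015338765626760008 1699
peg from fit [0.64239942 0.07557137]
peg base from px [[0.6424042  0.07511158 0.036     ]] top [[0.64212054 0.07437133 0.064     ]]
[[ 0.73138733  0.20842211  0.014     ]
 [ 0.70135537 -0.14947164  0.014     ]] -0.0187
```

Emit:
{"op": "carry_out", "data": {"deltas": [{"dx": 0.8,"dy": -0.55,"claw": 0.6},{"dx": 0.8,"dy": -0.55,"claw": 0.6},{"dx": 0.8,"dy": -0.55,"claw": 0.6},{"dx": 0.8,"dy": -0.55,"claw": 0.6},{"dx": 0.8,"dy": -0.55,"claw": 0.6},{"dx": 0.8,"dy": -0.55,"claw": 0.6},{"dx": 0.8,"dy": -0.55,"claw": 0.6},{"dx": 0.8,"dy": -0.55,"claw": 0.6},{"dx": 0.8,"dy": -0.55,"claw": 0.6},{"dx": 0.8,"dy": -0.55,"claw": 0.6},{"dx": 0.8,"dy": -0.55,"claw": 0.6}]}}

```text
invalid input
```

Emit:
{"op": "carry_out", "data": {"deltas": [{"dx": 0.743,"dy": -0.531,"rz": -0.314,"claw": 0.6},{"dx": 0.743,"dy": -0.531,"rz": -0.314,"claw": 0.6},{"dx": 0.743,"dy": -0.531,"rz": -0.314,"claw": 0.6},{"dx": 0.743,"dy": -0.531,"rz": -0.314,"claw": 0.6},{"dx": 0.743,"dy": -0.531,"rz": -0.314,"claw": 0.6},{"dx": 0.743,"dy": -0.531,"rz": -0.314,"claw": 0.6},{"dx": 0.743,"dy": -0.531,"rz": -0.314,"claw": 0.6},{"dx": 0.743,"dy": -0.531,"rz": -0.314,"claw": 0.6},{"dx": 0.743,"dy": -0.531,"rz": -0.314,"claw": 0.6},{"dx": 0.743,"dy": -0.531,"rz": -0.314,"claw": 0.6},{"dx": 0.743,"dy": -0.531,"rz": -0.314,"claw": 0.6},{"dx": 0.743,"dy": -0.531,"rz": -0.314,"claw": 0.6}]}}

```text
invalid input
```

Emit:
{"op": "carry_out", "data": {"deltas": [{"dx": 0.8,"dy": -0.55,"dz": 0,"rx": 0,"ry": 0,"rz": 0,"claw": 0.6},{"dx": 0.8,"dy": -0.55,"dz": 0,"rx": 0,"ry": 0,"rz": 0,"claw": 0.6},{"dx": 0.8,"dy": -0.55,"dz": 0,"rx": 0,"ry": 0,"rz": 0,"claw": 0.6},{"dx": 0.8,"dy": -0.55,"dz": 0,"rx": 0,"ry": 0,"rz": 0,"claw": 0.6},{"dx": 0.8,"dy": -0.55,"dz": 0,"rx": 0,"ry": 0,"rz": 0,"claw": 0.6},{"dx": 0.8,"dy": -0.55,"dz": 0,"rx": 0,"ry": 0,"rz": 0,"claw": 0.6},{"dx": 0.8,"dy": -0.55,"dz": 0,"rx": 0,"ry": 0,"rz": 0,"claw": 0.6},{"dx": 0.8,"dy": -0.55,"dz": 0,"rx": 0,"ry": 0,"rz": 0,"claw": 0.6},{"dx": 0.8,"dy": -0.55,"dz": 0,"rx": 0,"ry": 0,"rz": 0,"claw": 0.6},{"dx": 0.8,"dy": -0.55,"dz": 0,"rx": 0,"ry": 0,"rz": 0,"claw": 0.6},{"dx": 0.8,"dy": -0.55,"dz": 0,"rx": 0,"ry": 0,"rz": 0,"claw": 0.6},{"dx": 0.8,"dy": -0.55,"dz": 0,"rx": 0,"ry": 0,"rz": 0,"claw": 0.6}]}}

```text
t: 1.6
ee_pos: [0.4574, -0.2393, 0.2228]
tcp_rot: [3.141, 0.0, 0.421]
wrist_force: [-0.2, -0.0, 0.2]
opening: 0.603
```

Emit:
{"op": "carry_out", "data": {"deltas": [{"dx": 0.743,"dy": -0.531,"dz": 0.2,"rx": 0,"ry": 0,"rz": -0.314,"claw": 0.6},{"dx": 0.743,"dy": -0.531,"dz": 0.2,"rx": 0,"ry": 0,"rz": -0.314,"claw": 0.6},{"dx": 0.743,"dy": -0.531,"dz": 0.2,"rx": 0,"ry": 0,"rz": -0.314,"claw": 0.6},{"dx": 0.743,"dy": -0.531,"dz": 0.2,"rx": 0,"ry": 0,"rz": -0.314,"claw": 0.6},{"dx": 0.743,"dy": -0.531,"dz": 0.2,"rx": 0,"ry": 0,"rz": -0.314,"claw": 0.6},{"dx": 0.743,"dy": -0.531,"dz": 0.2,"rx": 0,"ry": 0,"rz": -0.314,"claw": 0.6},{"dx": 0.743,"dy": -0.531,"dz": 0.2,"rx": 0,"ry": 0,"rz": -0.314,"claw": 0.6},{"dx": 0.743,"dy": -0.531,"dz": 0.2,"rx": 0,"ry": 0,"rz": -0.314,"claw": 0.6},{"dx": 0.743,"dy": -0.531,"dz": 0.2,"rx": 0,"ry": 0,"rz": -0.314,"claw": 0.6},{"dx": 0.743,"dy": -0.531,"dz": 0.2,"rx": 0,"ry": 0,"rz": -0.314,"claw": 0.6},{"dx": 0.743,"dy": -0.531,"dz": 0.2,"rx": 0,"ry": 0,"rz": -0.314,"claw": 0.6},{"dx": 0.743,"dy": -0.531,"dz": 0.2,"rx": 0,"ry": 0,"rz": -0.314,"claw": 0.6}]}}

```text
t: 2.6
ee_pos: [0.6418, 0.0735, 0.1423]
tcp_rot: [-3.141, 0.001, 0.911]
wrist_force: [-0.4, -0.0, 0.7]
opening: 0.602
```

Run:
```python
from h import *
im=cams.get_image("side"); cv2.imwrite("pics/side1.png",cv2.resize(im[120:320,140:420,::-1],None,fx=2.5,fy=2.5))
s=telemetry.sense(); print(s["ee_pos"],s["tcp_rot"],s["joint_positions"].round(2),s["t"])
```

```text
[0.64176748 0.07317181 0.14260346] [-3.14126924e+00  7.34613515e-04  9.10332189e-01] [ 0.1   0.55  1.63 -0.    0.96  0.76] 2.65
```

View pics/side1.png

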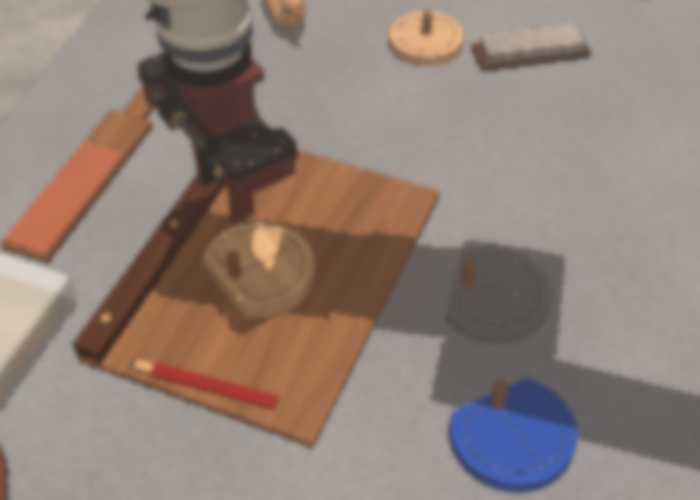

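The side view shows the gripper above the base, with the peg at about (235,262) in the crop below it. I'll lower to straddle the peg, then close.

Emit:
{"op": "carry_out", "data": {"deltas": [{"dx": 0.004,"dy": -0.002,"dz": 0.08,"rx": 0,"ry": 0,"rz": 0,"claw": 0.6},{"dx": 0.004,"dy": -0.002,"dz": 0.15,"rx": 0,"ry": 0,"rz": 0,"claw": 0.6},{"dx": 0.004,"dy": -0.002,"dz": 0.2,"rx": 0,"ry": 0,"rz": 0,"claw": 0.6},{"dx": 0.004,"dy": -0.002,"dz": 0.235,"rx": 0,"ry": 0,"rz": 0,"claw": 0.6},{"dx": 0.004,"dy": -0.002,"dz": 0.25,"rx": 0,"ry": 0,"rz": 0,"claw": 0.6},{"dx": 0.004,"dy": -0.002,"dz": 0.25,"rx": 0,"ry": 0,"rz": 0,"claw": 0.6},{"dx": 0.004,"dy": -0.002,"dz": 0.25,"rx": 0,"ry": 0,"rz": 0,"claw": 0.3},{"dx": 0.004,"dy": -0.002,"dz": 0.25,"rx": 0,"ry": 0,"rz": 0,"claw": 0.0},{"dx": 0.004,"dy": -0.002,"dz": 0.25,"rx": 0,"ry": 0,"rz": 0,"claw": 0.0},{"dx": 0.004,"dy": -0.002,"dz": 0.25,"rx": 0,"ry": 0,"rz": 0,"claw": 0.0},{"dx": 0.004,"dy": -0.002,"dz": 0.25,"rx": 0,"ry": 0,"rz": 0,"claw": 0.0},{"dx": 0.004,"dy": -0.002,"dz": 0.25,"rx": 0,"ry": 0,"rz": 0,"claw": 0.0}]}}

```text
t: 3.65
ee_pos: [0.6428, 0.077, 0.0432]
tcp_rot: [3.141, -0.001, 0.912]
wrist_force: [0.1, -0.4, 0.1]
opening: 0.181
```

The opening of 0.18 is about 16 mm, so the fingers are on the 14 mm peg. Next is a turn of 57.6° clockwise while sliding about 40 mm toward the bar.

Emit:
{"op": "carry_out", "data": {"deltas": [{"dx": 0.005,"dy": 0.008,"dz": 0,"rx": 0,"ry": 0,"rz": 0.06,"claw": 0.0},{"dx": 0.011,"dy": 0.017,"dz": 0,"rx": 0,"ry": 0,"rz": 0.12,"claw": 0.0},{"dx": 0.016,"dy": 0.025,"dz": 0,"rx": 0,"ry": 0,"rz": 0.18,"claw": 0.0},{"dx": 0.022,"dy": 0.034,"dz": 0,"rx": 0,"ry": 0,"rz": 0.24,"claw": 0.0},{"dx": 0.027,"dy": 0.042,"dz": 0,"rx": 0,"ry": 0,"rz": 0.3,"claw": 0.0},{"dx": 0.032,"dy": 0.05,"dz": 0,"rx": 0,"ry": 0,"rz": 0.36,"claw": 0.0},{"dx": 0.038,"dy": 0.059,"dz": 0,"rx": 0,"ry": 0,"rz": 0.42,"claw": 0.0},{"dx": 0.043,"dy": 0.067,"dz": 0,"rx": 0,"ry": 0,"rz": 0.48,"claw": 0.0},{"dx": 0.049,"dy": 0.076,"dz": 0,"rx": 0,"ry": 0,"rz": 0.54,"claw": 0.0},{"dx": 0.054,"dy": 0.084,"dz": 0,"rx": 0,"ry": 0,"rz": 0.6,"claw": 0.0},{"dx": 0.054,"dy": 0.084,"dz": 0,"rx": 0,"ry": 0,"rz": 0.64,"claw": 0.0},{"dx": 0.054,"dy": 0.084,"dz": 0,"rx": 0,"ry": 0,"rz": 0.64,"claw": 0.0}]}}

```text
t: 4.65
ee_pos: [0.6827, 0.0733, 0.043]
tcp_rot: [-3.142, -0.001, -0.095]
wrist_force: [0.1, 0.5, 1.8]
opening: 0.153
```

Run:
```python
from h import *
im=cams.get_image("side"); a=cv2.resize(im[150:290,170:310,::-1],(560,560),interpolation=cv2.INTER_CUBIC); cv2.imwrite("pics/side2.png",a)
s=telemetry.sense(); print(s["ee_pos"],s["tcp_rot"],s["wrist_force"],s["opening"],s["t"])
```

```text
[0.68266803 0.07342335 0.04296478] [-3.14141694e+00 -7.14520911e-04 -9.19351974e-02] [0.28065092 0.33985693 0.3386854 ] 0.1500200293194621 4.7
```

View pics/side2.png

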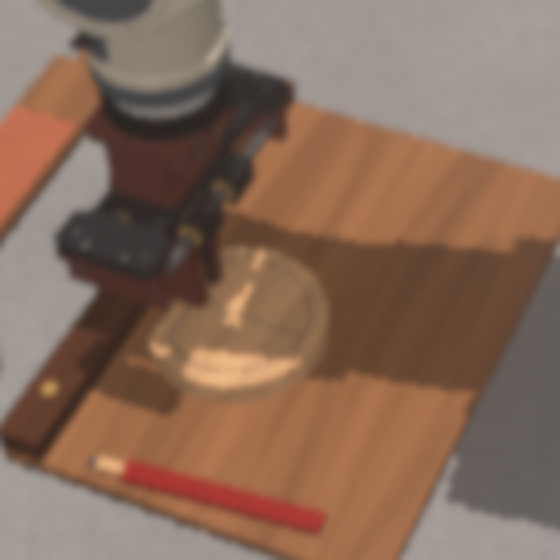

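The base has followed the turn. Its flat now looks roughly parallel to the bar with a small gap left, around (145,320) in the crop. I'll slide the last 22 mm gently.

Emit:
{"op": "carry_out", "data": {"deltas": [{"dx": 0.012,"dy": 0,"dz": 0,"rx": 0,"ry": 0,"rz": 0,"claw": 0.0},{"dx": 0.024,"dy": 0,"dz": 0,"rx": 0,"ry": 0,"rz": 0,"claw": 0.0},{"dx": 0.036,"dy": 0,"dz": 0,"rx": 0,"ry": 0,"rz": 0,"claw": 0.0},{"dx": 0.046,"dy": 0,"dz": 0,"rx": 0,"ry": 0,"rz": 0,"claw": 0.0},{"dx": 0.052,"dy": 0,"dz": 0,"rx": 0,"ry": 0,"rz": 0,"claw": 0.0},{"dx": 0.055,"dy": 0,"dz": 0,"rx": 0,"ry": 0,"rz": 0,"claw": 0.0},{"dx": 0.055,"dy": 0,"dz": 0,"rx": 0,"ry": 0,"rz": 0,"claw": 0.0}]}}

```text
t: 5.28
ee_pos: [0.7041, 0.0713, 0.0427]
tcp_rot: [3.142, 0.001, -0.093]
wrist_force: [-4.4, 0.9, 6.0]
opening: 0.15
```

Run:
```python
from h import *
im=cams.get_image("side"); a=cv2.resize(im[150:290,170:310,::-1],(560,560),interpolation=cv2.INTER_CUBIC); cv2.imwrite("pics/side3.png",a)
s=telemetry.sense(); print(s["ee_pos"],s["tcp_rot"],s["wrist_force"],s["opening"],s["t"])
```

```text
[0.70405309 0.07129658 0.04269238] [ 3.14155127e+00  8.88698172e-04 -9.30901741e-02] [-4.03637336 -0.06303379  4.68265388] 0.14993018793991925 5.3333
```

View pics/side3.png

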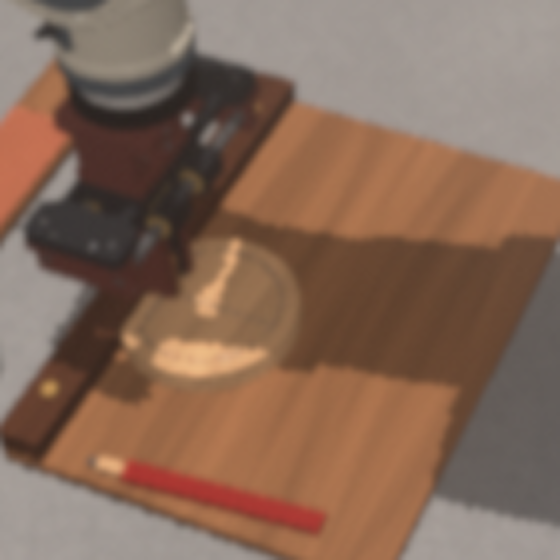

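A 4 N reaction along x suggests the flat is on the bar, and in the picture the flat meets it at about (120,330). I'll release, lift and retreat.

Emit:
{"op": "carry_out", "data": {"deltas": [{"dx": 0.055,"dy": 0,"dz": 0,"rx": 0,"ry": 0,"rz": 0,"claw": 0.5},{"dx": 0,"dy": 0,"dz": 0,"rx": 0,"ry": 0,"rz": 0,"claw": 0.5},{"dx": 0,"dy": 0,"dz": 0,"rx": 0,"ry": 0,"rz": 0,"claw": 0.5},{"dx": 0,"dy": 0,"dz": 0,"rx": 0,"ry": 0,"rz": 0,"claw": 0.5},{"dx": 0,"dy": 0,"dz": -0.08,"rx": 0,"ry": 0,"rz": 0,"claw": 0.5},{"dx": 0,"dy": 0,"dz": -0.16,"rx": 0,"ry": 0,"rz": 0,"claw": 0.5},{"dx": 0,"dy": 0,"dz": -0.25,"rx": 0,"ry": 0,"rz": 0,"claw": 0.5},{"dx": 0,"dy": 0,"dz": -0.35,"rx": 0,"ry": 0,"rz": 0,"claw": 0.5},{"dx": 0,"dy": 0,"dz": -0.45,"rx": 0,"ry": 0,"rz": 0,"claw": 0.5},{"dx": 0,"dy": 0,"dz": -0.45,"rx": 0,"ry": 0,"rz": 0,"claw": 0.5}]}}

```text
t: 6.17
ee_pos: [0.7095, 0.0716, 0.2327]
tcp_rot: [-3.139, -0.015, -0.093]
wrist_force: [1.3, 0.4, 0.9]
opening: 0.5
```

I made a mistake there: row 1 repeated dx 0.055, a 22 mm nudge toward the bar as the fingers opened. I'll move clear and check what it did.

Emit:
{"op": "carry_out", "data": {"deltas": [{"dx": -0.2,"dy": 0.6,"dz": 0,"rx": 0,"ry": 0,"rz": 0,"claw": 0.5},{"dx": -0.2,"dy": 0.6,"dz": 0,"rx": 0,"ry": 0,"rz": 0,"claw": 0.5},{"dx": -0.2,"dy": 0.6,"dz": 0,"rx": 0,"ry": 0,"rz": 0,"claw": 0.5},{"dx": -0.2,"dy": 0.6,"dz": 0,"rx": 0,"ry": 0,"rz": 0,"claw": 0.5},{"dx": -0.2,"dy": 0.6,"dz": 0,"rx": 0,"ry": 0,"rz": 0,"claw": 0.5},{"dx": -0.2,"dy": 0.6,"dz": 0,"rx": 0,"ry": 0,"rz": 0,"claw": 0.5},{"dx": -0.2,"dy": 0.6,"dz": 0,"rx": 0,"ry": 0,"rz": 0,"claw": 0.5},{"dx": -0.2,"dy": 0.6,"dz": 0,"rx": 0,"ry": 0,"rz": 0,"claw": 0.5}]}}

```text
t: 6.83
ee_pos: [0.6018, -0.1627, 0.2228]
tcp_rot: [3.141, -0.001, -0.097]
wrist_force: [0.3, -0.0, -1.0]
opening: 0.498
```

Run:
```python
from meas import *
im=cams.get_image("top")[:,:,::-1].copy(); cv2.imwrite("pics/top1.png",im); cv2.imwrite("pics/c2.png",cv2.resize(im[90:230,170:370],None,fx=4,fy=4,interpolation=cv2.INTER_CUBIC))
for r in cams.masks_of("base","top"):
    if np.hypot(r["bbox"][0]-250,r["bbox"][1]-140)<30:
        p0=r["bbox"][:2]; print(r["conf"],p0)
q,e,n=base(im,(250,143)); A,_=bar(cv2.imread("pics/top0.png"))
t=np.arctan(A[0]); nrm=np.array([np.cos(t),-np.sin(t)])
fl=q[:2]+.0424*np.array([np.cos(q[2]),np.sin(q[2])]); gap=(np.polyval(A,fl[1])-fl[0])*np.cos(t)
print(q,e,n,"gap",gap,"angle",np.degrees(q[2]+t),"fl",fl)
for r in cams.masks_of("spare_base","top")[:1]: print(r["bbox"])
s=telemetry.sense(); print(s["ee_pos"],s["wrist_force"],s["t"])
```

```text
0.66 [244.6, 142.6]
0.57 [253.4, 164.2]
[0.67738503 0.07152786 0.02555193] 0.0022485143529041704 1670 gap 0.0009022378583413658 angle 6.731803418700799 fl [0.71977119 0.07261114]
[451.9, 189.3, 26.3, 40.2]
[ 0.6030316  -0.15944226  0.22270099] [-0.26420067  0.3639793   0.98082575] 6.9833
```

View pics/c2.png

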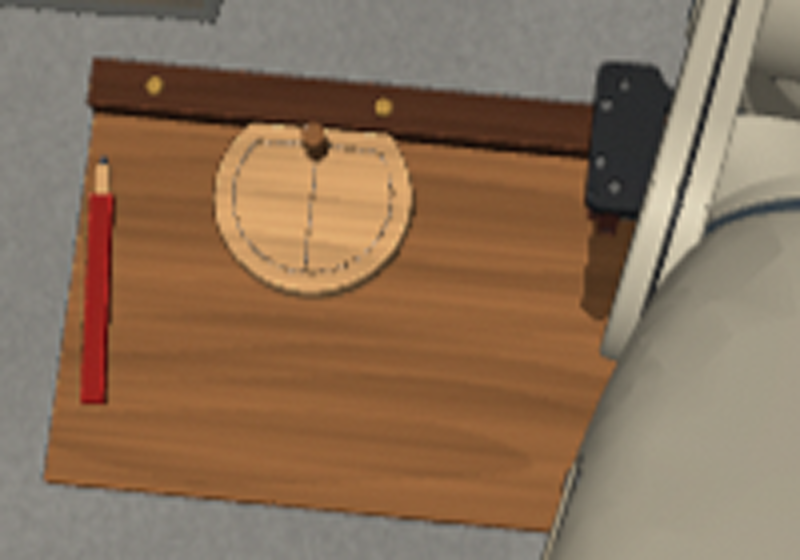

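The crop shows the flat along the bar, from (250,123) to (392,138), and the centreline running from (315,155) to (306,270), so it looks parallel. The D-fit's 6.7° is probably biased by the peg sticking out over the flat. I'll check with a direct edge fit and the centreline before handing in.

Run:
```python
from meas import *
im=cv2.imread("pics/top1.png"); A,_=bar(cv2.imread("pics/top0.png")); t=np.arctan(A[0])
hsv=cv2.cvtColor(im,cv2.COLOR_BGR2HSV).astype(int)
up=[]
for u in list(range(235,243))+list(range(254,266)):
    v=im[112:140,u].astype(int).sum(1); k=np.argmax(v>370); f=(370-v[k-1])/(v[k]-v[k-1]); up.append((u,112+k-1+f))
p=ray("top",up,.032)[:,:2]; s=np.polyfit(p[:,1],p[:,0],1); r=p[:,0]-np.polyval(s,p[:,1])
print("flat vs bar deg",np.degrees(t-np.arctan(s[0])),"resid mm",np.abs(r).max()*1e3,"gap mm",[(np.polyval(A,y)-np.polyval(s,y))*1e3 for y in(.035,.07,.11)])
c=ray("top",[(170+315/4,90+158/4),(170+306/4,90+268/4)],.032); d=c[0]-c[1]; print("centreline vs bar deg",np.degrees(np.arctan2(d[1],d[0])+t))
for r in cams.masks_of("spare_base","side")[:2]: print(r["conf"],r["bbox"])
```

```text
flat vs bar deg 5.668655300330124 resid mm 14.849929199260202 gap mm [np.float64(-1.7640968220510311), np.float64(1.7077893962369473), np.float64(5.675659359994589)]
centreline vs bar deg 1.9436664983437788
0.75 [308.2, 136.8, 31.0, 27.1]
0.42 [222.8, 226.7, 45.5, 41.0]
```

Run:
```python
from meas import *
im=cv2.imread("pics/top1.png"); A,_=bar(cv2.imread("pics/top0.png")); t=np.arctan(A[0])
up=[]
for u in list(range(234,244))+list(range(253,267)):
    v=im[112:140,u].astype(int).sum(1); k=np.argmax(v>370); up.append((u,112+k-1+(370-v[k-1])/(v[k]-v[k-1])))
print([(u,round(float(v),1)) for u,v in up])
p=ray("top",up,.032); x,y,a,b=cv2.fitLine(p[:,:2].astype(np.float32)*1e3,cv2.DIST_WELSCH,0,.01,.01).ravel()
print("robust flat vs bar deg",np.degrees(t-np.arctan(x/y)))
```

```text
[(234, 120.8), (235, 120.8), (236, 120.9), (237, 120.9), (238, 120.8), (239, 120.8), (240, 120.8), (241, 121.3), (242, 121.4), (243, 121.5), (253, 122.4), (254, 122.4), (255, 122.7), (256, 122.8), (257, 122.8), (258, 122.8), (259, 122.9), (260, 122.9), (261, 122.8), (262, 122.8), (263, 122.8), (264, 115.8), (265, 115.4), (266, 115.2)]
robust flat vs bar deg 0.6576220334082389
```

With the outliers removed (columns 264 and up hit the brass pin), the flat is within 1° of the bar, the gap is about 1 mm, and the spare hasn't moved. I'm handing it in.

```bash
python3 -c "
from workcell import arm; print(arm.job_done())"
```

```text
the job is handed in; nothing more can be done
None
```

The base is home against the stop bar and the job is handed in at about 7 s of the 29 s allowed; no verdict is reported. I gripped its peg lightly, turned it about 58° clockwise and slid it to the bar, keeping it down on the board. Then I released it and moved the arm clear.

**Last checks**
- **Flat:** a robust edge fit puts it about 0.7° off parallel to the bar, with a gap of about 1 mm. It sits roughly 35 to 45 mm left of the bar's middle.
- **Spare base:** the side camera finds it within about 2 pixels of where it started.
- **Arm:** it is clear of everything, with wrist force around 1 N.

**Disagreements and one slip**
- **Angle estimates:** these did not all agree. The D-outline fit gave 6.7°, probably biased by the peg, and the hand-read centreline gave 1.9°. A first edge fit gave 5.7° and had outliers from the brass pin. All are inside the 12° limit.
- **Release error:** my release call's first row repeated the last push of up to 22 mm toward the bar. Later checks showed no harm, but I have no force reading from that moment.

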